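Lay the rooftop tea tray

TASK

Lay the tea tray: set each of the three tea cups upright in the middle of the saucer of its own colour, and the aluminium kettle upright in the middle of the green trivet. Set them down without dropping or knocking them over, and leave the saucers and the trivet lying where they are on the tray. The white mortar and the blue plastic measuring cup are not part of the tea set: leave them where they stand.

Things in the scene. Friction and masses are not known exactly. Their poses are not given: they have to be found in the camera images.
- cup_white: White glazed ceramic tea cup with an ear handle, upright on the marble: 60 mm across the rim (58 mm at half height, 40 mm at the foot), 55 mm high, open and empty, 100 to 170 g. Origin: centre of the underside; z up; the handle sticks out along its own +y to 51 mm from the axis, 15 to 49 mm up. Easily gripped across its x axis below the rim.
- cup_blue: Blue glazed ceramic tea cup with an ear handle, upright on the marble: 60 mm across the rim (58 mm at half height, 40 mm at the foot), 55 mm high, open and empty, 100 to 170 g. Origin: centre of the underside; z up; the handle sticks out along its own +y to 51 mm from the axis, 15 to 49 mm up. Easily gripped across its x axis below the rim.
- cup_brown: Brown terracotta tea cup with an ear handle, upright on the marble: 60 mm across the rim (58 mm at half height, 40 mm at the foot), 55 mm high, open and empty, 100 to 170 g. Origin: centre of the underside; z up; the handle sticks out along its own +y to 51 mm from the axis, 15 to 49 mm up. Easily gripped across its x axis below the rim.
- saucer_white: White glazed ceramic saucer, loose, 106 mm across, 13 mm high, 120 g, face up on the 4 mm thick floor of a fixed steel tray (250 mm square, rim 18 mm high) that holds saucers and trivet in a two by two square, 122 mm between centres; which is where varies. Its flat well is 66 mm across, 4 mm above the origin. Origin: centre of the underside; z up.
- saucer_blue: Blue glazed ceramic saucer, loose, 106 mm across, 13 mm high, 120 g, face up on the 4 mm thick floor of a fixed steel tray (250 mm square, rim 18 mm high) that holds saucers and trivet in a two by two square, 122 mm between centres; which is where varies. Its flat well is 66 mm across, 4 mm above the origin. Origin: centre of the underside; z up.
- saucer_brown: Brown terracotta saucer, loose, 106 mm across, 13 mm high, 120 g, face up on the 4 mm thick floor of a fixed steel tray (250 mm square, rim 18 mm high) that holds saucers and trivet in a two by two square, 122 mm between centres; which is where varies. Its flat well is 66 mm across, 4 mm above the origin. Origin: centre of the underside; z up.
- kettle: Aluminium tea kettle on the marble: body 112 mm across, base 90 mm, 96 mm high to its lid knob, 320 to 520 g. A fixed bail arches over it in its x-z plane; the bail's black grip is a bar 60 mm long (x), 14 mm wide (y), 14 mm high, centred 132 mm above the origin. A stubby spout reaches 88 mm from the axis along +x, 84 mm up. Origin: centre of the underside; z up.
- trivet: Round green hard silicone trivet with black radial marks, loose, 106 mm across, 8 mm thick, lying flat on the floor of the tray beside the saucers. Origin: centre of the underside; z up; its top is 8 mm above.
- mortar: Look-alike, to be left alone: white ceramic mortar, 82 mm across, 52 mm high, no handle, its pestle standing in it up to 100 mm height and leaning towards the mortar's own +y (one piece). Origin: centre of the underside.
- measure: Look-alike, to be left alone: blue plastic measuring cup, 58 mm across, 40 mm high, straight sides and a straight flat handle along its own +y to 79 mm from the axis. Origin: centre of the underside.

How it is judged:
By the outcome, as a careful person would: the job done as asked, in the order asked, and still so for the second after the job is handed in, with the robot touching nothing.
It also fails if it takes over 112 s, if anything falls off the work surface, if the arm or the gripper's body presses on something with over 40 N, if the wrist force passes 120 N, or if a joint passes its speed limit or range.

ROBOT

A 6-joint arm with a two-finger parallel gripper is mounted at the origin on the work surface. World frame = base frame: x ahead of the robot, y to its left, z up, the work surface at z = 0. Lengths are in m, angles in rad, forces in N, time in s.
With the tool pointing down it reaches from about 0.325 to 0.9 m from the base axis. Payload 6.1 kg.
Tool frame: the origin (TCP) lies midway between the tips of the shut fingers; the grasp point (between the pads) lies 19 mm behind it; z points along the fingers, y is the line along which they close (so a half turn about z gives the same grasp; the last joint's range is limited). The gripper opens to 85 mm and grips with 20 to 120 N. Pads are 22 mm wide; open, the fingers measure 114 mm over their backs; the gripper's body (76 mm by 85 mm) begins 54 mm behind the grasp point. The pads swing forward as they close: fully open they stand 13 mm farther back than shut.
Start: joints at [1.201, 0.22, 1.526, -0, 1.395, -0.126], TCP at [0.151, 0.607, 0.231] pointing down, gripper open.
Joint ranges: [-2.98, 2.98], [-0.91, 2.08], [0.09, 2.57], [-1.24, 4.39], [0.2, 2.65], [-2.68, 2.68]. Speed limits (rad/s): [2.57, 2.57, 3.01, 3.14, 3.14, 3.14].

INTERFACE

Orientations are given as [roll, pitch, yaw] about the fixed x, y, z axes, in that order (R = Rz(yaw) Ry(pitch) Rx(roll)).
In Python, from plant import movep, move_l, set_joints, gripper_to, hold, inverse_kinematics, observe, get_image, get_calibration, Unreachable, job_done gives the robot as it stands. Calls block until the motion is done:
- movep(position, orientation): joint-space move of the TCP to a pose.
- move_l(position, feed=0.15, rotation=None, max_force=None): straight line of the TCP; rotation=None keeps the orientation; feed is the mean speed in m/s. With max_force (N) it stops when the force on the tool has changed by that much, and returns True; else False.
- set_joints(angles): joint-space move.
- gripper_to(opening, f_grip=None): finger opening in m; f_grip is the grip in N (None keeps the last); returns when the fingers have stopped.
- hold(seconds).
- inverse_kinematics(position, orientation): joint angles nearest the present ones, or None.
- observe(): the state.
- get_image(name): name is "side" or "top" or "wrist"; returns (picture, depth): 420x560x3 uint8, red, green, blue; 420x560 float32, m along the optical axis (not along the pixel's ray), 0 where there is no reading.
- get_calibration(name): a dict with "intrinsics" (3x3 intrinsics, pixels), "world_from_camera" (4x4, takes a point from camera to world coordinates). Camera axes: x right, y down, z forward; pixel columns grow to the right and rows downward; lengths in m; the calibration is good to about 2 mm. A picture is of the moment at which its call begins: read the wrist's pose just before it. get_calibration takes no time and is no camera call; for the wrist camera it gives the pose at the moment of the call.
A pose or a line that the arm cannot do raises Unreachable and nothing moves.
- job_done(): hands the job in; it is judged then, once.
The state is a dict: "time_s": time; "q": joint angles; "joint_velocities": joint speeds; "joint_torque": joint torques, N m; "eef_pos": TCP position; "tcp_rot": TCP orientation; "ft_force": force on the tool from outside, world axes, zero at the start; "torque": the same for the moment, N m; "opening": finger opening in m; "grasp_force": force on a finger pad.
Only numpy, scipy, OpenCV 4.12 (cv2) and the standard library are available. Lean on these libraries where they do the work, as an engineer would, in place of code of your own. Each camera call takes 0.05 s, during which the arm holds its last target. There are 200 camera calls.

## Working session

There is one attempt and no reset: what is moved stays moved. The work goes in short steps, each a Python script; the robot and the scene stay as the last script left them, time stands still between calls to the robot, and variables do not carry over. Pictures are saved under pics/ and viewed, at most 14 in all, crops included, and the job is handed in when it is done.

```bash
ls; mkdir -p pics
python3 - <<'E'
from plant import *
import cv2,numpy as np
for n in("top","side"):
    im,d=get_image(n); c=get_calibration(n)
    np.savez(f"pics/{n}0.npz",im=im,d=d,K=c["intrinsics"],T=c["world_from_camera"])
    cv2.imwrite(f"pics/{n}0.png",im[:,:,::-1]); print(n,np.round(c["intrinsics"],1).tolist(),np.round(c["world_from_camera"],3).tolist(),(d>0).mean())
print(observe()["time_s"])
E
```

```text
pics
top [[414.2, 0.0, 284.7], [0.0, 414.2, 210.9], [0.0, 0.0, 1.0]] [[-0.013, -0.985, 0.172, 0.393], [-1.0, 0.009, -0.022, 0.005], [0.02, -0.172, -0.985, 0.983], [0.0, 0.0, 0.0, 1.0]] 0.9960586734693877
side [[382.9, 0.0, 281.7], [0.0, 382.9, 208.2], [0.0, 0.0, 1.0]] [[0.994, -0.082, 0.07, 0.472], [-0.108, -0.769, 0.631, -0.606], [0.002, -0.634, -0.773, 0.779], [0.0, 0.0, 0.0, 1.0]] 0.9960756802721088
0.1
```

View pics/top0.png

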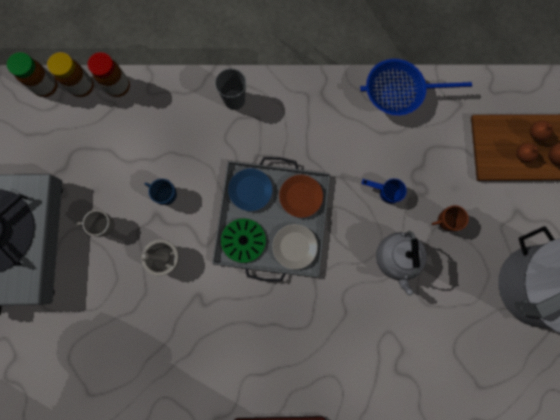

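View pics/side0.png

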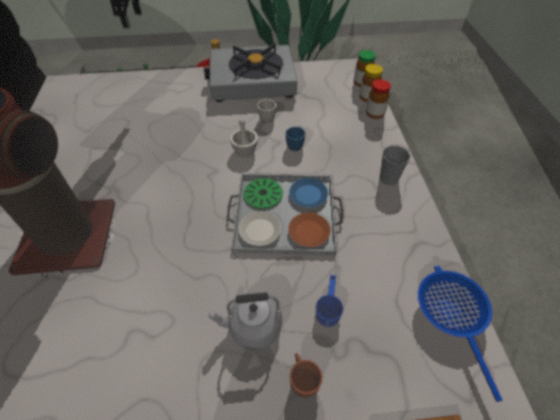

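The two pictures show the following.

| Item | Top px | Side px | Notes |
|---|---|---|---|
| White cup | (96,223) | (266,111) | Handle toward the stove |
| Blue cup | (162,191) | (295,138) | |
| Brown cup | (453,218) | (305,378) | |
| Kettle | (402,255) | (253,318) | |
| Blue saucer | (251,190) | | |
| Brown saucer | (302,196) | | |
| Trivet | (243,240) | | |
| White saucer | (295,246) | | |
| Mortar | (160,257) | | Leave alone |
| Measure | (392,190) | | Leave alone |

```bash
cat > h.py <<'E'
import numpy as np, cv2
from scipy.optimize import least_squares
def cloud(im,d,K,T):
    v,u=np.mgrid[:d.shape[0],:d.shape[1]]
    P=np.stack([(u-K[0,2])/K[0,0]*d,(v-K[1,2])/K[1,1]*d,d],-1)@T[:3,:3].T+T[:3,3]
    P[d<=0]=np.nan; return P
def ray(u,v,K,T,z):
    r=T[:3,:3]@np.array([(u-K[0,2])/K[0,0],(v-K[1,2])/K[1,1],1]); return T[:3,3]+r*(z-T[2,3])/r[2]
def circ(p):
    f=least_squares(lambda a:np.hypot(p[:,0]-a[0],p[:,1]-a[1])-a[2],[*p.mean(0),.03],loss="soft_l1",f_scale=.002)
    return f.x,np.sqrt(np.mean(f.fun**2))
E
cat > m.py <<'E'
from h import *
A={n:np.load(f"pics/{n}0.npz") for n in("top","side")}
C={n:cloud(*[a[k] for k in("im","d","K","T")]) for n,a in A.items()}
for n in C:
    P=C[n]; m=np.abs(P[...,0]-.3)<.15; print(n,"table z",np.nanmedian(P[m&(abs(P[...,1])<.6)&(P[...,2]<.03)][:,2]))
top=A["top"]
for name,(u,v,z,R) in dict(white=(96,223,.05,.06),blue=(162,191,.05,.06),brown=(453,218,.05,.06),kettle=(402,255,.08,.10),measure=(392,190,.04,.09),mortar=(160,257,.05,.06),s_blue=(251,190,.01,.05),s_brown=(302,196,.01,.05),s_white=(295,246,.01,.05),trivet=(243,240,.01,.05)).items():
    c=ray(u,v,top["K"],top["T"],z)
    for n in C:
        P=C[n].reshape(-1,3); col=A[n]["im"].reshape(-1,3)
        k=(np.hypot(P[:,0]-c[0],P[:,1]-c[1])<R)&(P[:,2]>.008 if name[:2] not in("s_","tr") else P[:,2]>.002); p=P[k]
        zt=np.percentile(p[:,2],97)
        rim=p[p[:,2]>zt-.012]; f,e=circ(rim[:,:2])
        print(name,n,c[:2].round(3),"n",k.sum(),"ztop %.3f"%zt,"med %.3f"%np.median(p[:,2]),"circ",f.round(4),"rms %.4f"%e,"col",np.median(col[k],0))
E
python3 m.py
python3 - <<'E'
import cv2,numpy as np
im=cv2.imread("pics/top0.png")
im=np.clip((im/255.)**.6*255,0,255).astype("uint8")
a=im[170:285,65:210]; b=im[170:300,350:500]
a=cv2.resize(a,(480,400),interpolation=2); b=cv2.resize(b,(460,400),interpolation=2)
b=cv2.resize(b,(300,400)) if 0 else b
o=np.hstack([cv2.resize(a,(395,400)),cv2.resize(b,(400,400))]); cv2.imwrite("pics/z.png",o)
E
```

```text
top table z -0.0005271782999776709
side table z -0.0007916772025096108
white top [0.532 0.41 ] n 551 ztop 0.057 med 0.039 circ [0.5328 0.4095 0.0279] rms 0.0028 col [50. 48. 45.]
white side [0.532 0.41 ] n 350 ztop 0.055 med 0.039 circ [0.5335 0.4061 0.0277] rms 0.0023 col [90. 87. 82.]
blue top [0.605 0.265] n 466 ztop 0.056 med 0.039 circ [0.6052 0.2665 0.0281] rms 0.0033 col [15.  25.5 36. ]
blue side [0.605 0.265] n 402 ztop 0.055 med 0.038 circ [0.6061 0.2625 0.0279] rms 0.0022 col [37. 51. 64.]
brown top [ 0.536 -0.403] n 519 ztop 0.055 med 0.040 circ [ 0.5371 -0.405   0.0281] rms 0.0033 col [55. 26. 13.]
brown side [ 0.536 -0.403] n 686 ztop 0.056 med 0.042 circ [ 0.5373 -0.4095  0.0279] rms 0.0032 col [80. 57. 47.]
kettle top [ 0.45  -0.271] n 2057 ztop 0.138 med 0.069 circ [ 0.4535 -0.6586  0.3792] rms 0.0039 col [71. 71. 74.]
kettle side [ 0.45  -0.271] n 2776 ztop 0.138 med 0.069 circ [0.4512 0.067  0.3544] rms 0.0038 col [99. 97. 97.]
measure top [ 0.605 -0.269] n 389 ztop 0.041 med 0.035 circ [ 0.6109 -0.262   0.0347] rms 0.0132 col [10. 29. 69.]
measure side [ 0.605 -0.
[... 538 characters left out ...]
.]
s_brown top [ 0.599 -0.059] n 1323 ztop 0.017 med 0.009 circ [ 0.5996 -0.0587  0.0358] rms 0.0118 col [82. 39. 20.]
s_brown side [ 0.599 -0.059] n 1113 ztop 0.017 med 0.009 circ [ 0.5993 -0.0561  0.0356] rms 0.0120 col [119.  75.  52.]
s_white top [ 0.479 -0.04 ] n 1431 ztop 0.017 med 0.009 circ [ 0.4791 -0.0405  0.0361] rms 0.0119 col [115. 112. 106.]
s_white side [ 0.479 -0.04 ] n 1082 ztop 0.016 med 0.009 circ [ 0.4787 -0.037   0.0355] rms 0.0119 col [150. 145. 136.]
trivet top [0.494 0.082] n 1416 ztop 0.015 med 0.011 circ [0.4938 0.0822 0.0352] rms 0.0119 col [10. 67. 25.]
trivet side [0.494 0.082] n 800 ztop 0.014 med 0.011 circ [0.494  0.0813 0.035 ] rms 0.0118 col [ 54. 110.  66.]
```

View pics/z.png

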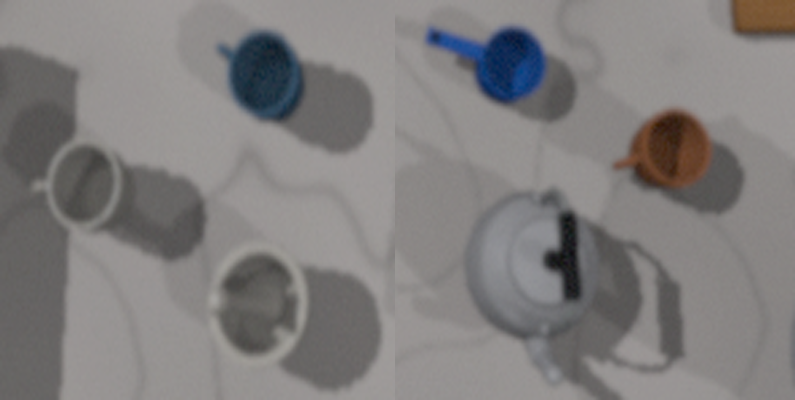

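The zoomed crop shows the white cup's handle pointing left (toward +y), blue's pointing up-left and brown's pointing left and slightly down. The kettle's spout points down, slightly right (about −x). Heights check out: cup rims 55–57 mm, saucer wells 9 mm, kettle grip top 138 mm. Next I'll compute the handle and spout directions and look from the wrist camera.

```bash
cat >> m.py <<'E'
print()
def loc(n): P=C[n].reshape(-1,3); return P
for name,f in dict(white=([.5328,.4095],[.5335,.4061]),blue=([.6052,.2665],[.6061,.2625]),brown=([.5371,-.405],[.5373,-.4095])).items():
    for n,c in zip(("top","side"),f):
        P=loc(n); d=P[:,:2]-c; r=np.hypot(*d.T); k=(r>.038)&(r<.054)&(P[:,2]>.012)&(P[:,2]<.052)
        m=d[k].mean(0); print(name,n,k.sum(),"handle deg %.1f"%np.degrees(np.arctan2(m[1],m[0])), "r %.3f"%np.hypot(*m))
for n in C:
    P=loc(n); c=np.array([.45,-.271]); r=np.hypot(P[:,0]-c[0],P[:,1]-c[1])
    g=P[(r<.08)&(P[:,2]>.121)&(P[:,2]<.16)]; ctr=g[:,:2].mean(0); w,V=np.linalg.eigh(np.cov(g[:,:2].T)); a=V[:,1]
    pr=(g[:,:2]-ctr)@V; mid=ctr+V@((np.percentile(pr,2,0)+np.percentile(pr,98,0))/2)
    print("grip",n,len(g),ctr.round(4),mid.round(4),"ang %.1f"%np.degrees(np.arctan2(a[1],a[0])),np.ptp(pr,0).round(3),"z",np.percentile(g[:,2],[5,50,95]).round(3))
    d=P[:,:2]-mid; rr=np.hypot(*d.T); k=(rr>.064)&(rr<.1)&(P[:,2]>.04)&(P[:,2]<.11); m=d[k].mean(0); print("spout",k.sum(),np.degrees(np.arctan2(m[1],m[0])).round(1))
    # lid/knob
    k=(rr<.012)&(P[:,2]>.08)&(P[:,2]<.105); print("knob",k.sum(),P[k].mean(0).round(4) if k.any() else "")
E
python3 m.py | sed -n '/^$/,$p'
cat > r.py <<'E'
from plant import *
from h import *
def down(yaw): return [np.pi,0,(yaw+np.pi)%(2*np.pi)-np.pi]
def snap(n,tag):
    c=get_calibration(n); im,d=get_image(n)
    np.savez(f"pics/{tag}.npz",im=im,d=d,K=c["intrinsics"],T=c["world_from_camera"]); cv2.imwrite(f"pics/{tag}.png",im[:,:,::-1])
    return im,cloud(im,d,c["intrinsics"],c["world_from_camera"])
def bestyaw(pos,a):
    """yaw or yaw+180, whichever keeps the last joint nearest its middle"""
    s=[(abs(q[5]),y,q) for y in(a,a+np.pi) if (q:=inverse_kinematics(pos,down(y))) is not None]
    return min(s,key=lambda t:t[0])[1:]
E
python3 - <<'E'
from r import *
p=[.533,.408,.22]
for nm,pos,a in (("white",p,90),("blue",[.605,.265,.1],60),("brown",[.537,-.407,.1],110),("kettle",[.45,-.27,.2],170),("sw",[.479,-.039,.1],-135),("sb",[.615,.065,.1],45),("sbr",[.599,-.057,.1],-45),("tr",[.494,.082,.2],135)):
    for y in(0,180):
        q=inverse_kinematics(pos,down(np.radians(a+y))); print(nm,a+y,None if q is None else np.round(q,2))
y,q=bestyaw(p,np.radians(95)); movep(p,down(y)); snap("wrist","w1"); print(observe()["time_s"],y)
E
```

```text
white top 13 handle deg 90.8 r 0.042
white side 1 handle deg 89.9 r 0.045
blue top 15 handle deg 63.5 r 0.043
blue side 2 handle deg 60.8 r 0.042
brown top 19 handle deg 103.7 r 0.044
brown side 26 handle deg 104.0 r 0.042
grip top 259 [ 0.4511 -0.2803] [ 0.4515 -0.2808] ang -179.5 [0.015 0.086] z [0.126 0.136 0.14 ]
spout 87 178.7
knob 84 [ 0.4511 -0.2785  0.0881]
grip side 324 [ 0.4522 -0.2863] [ 0.4525 -0.2853] ang -179.9 [0.015 0.085] z [0.127 0.137 0.139]
spout 128 -177.8
knob 117 [ 0.4526 -0.2877  0.0884]
white 90 [ 0.54  0.34  1.41 -0.    1.4   0.54]
white 270 [ 0.54  0.34  1.41  0.    1.4  -2.61]
blue 60 [ 0.29  0.42  1.54 -0.    1.19  0.82]
blue 240 [ 0.29  0.42  1.54  0.    1.19 -2.32]
brown 110 [-0.77  0.45  1.5   0.    1.2  -1.11]
brown 290 [-0.77  0.45  1.5  -0.    1.2   2.03]
kettle 170 [-0.69  0.01  1.82  0.    1.32 -2.09]
kettle 350 [-0.69  0.01  1.82 -0.    1.32  1.05]
sw -135 [-0.25  0.01  2.01  0.    1.11 -2.6 ]
sw 45 [-0.25  0.01  2.01 -0.    1.11  0.54]
sb 45 [-0.02  0.33  1.65 -0.    1.16  0.76]
sb 225 [-0.02  0.33  1.65  0.    1.16 -2.38]
sbr -45 [-0.23  0.29  1.7  -0.    1.15  2.13]
sbr 135 [-0.23  0.29  1.7   0.    1.15 -1.01]
tr 135 [ 0.01 -0.05  1.88  0.    1.32 -0.78]
tr 315 [ 0.01 -0.05  1.88 -0.    1.32  2.36]
1.7333 1.6580627893946132
```

View pics/w1.png

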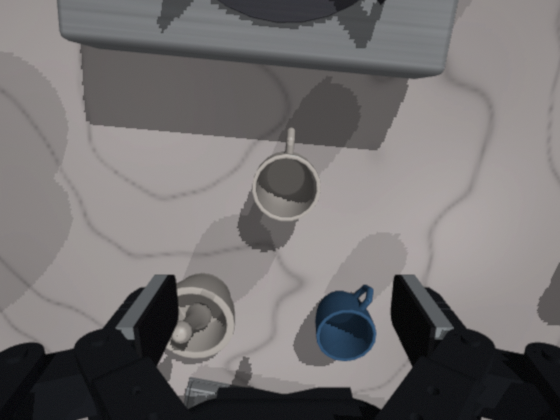

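The wrist picture is clear: white cup at (285,186) with its handle up, blue cup at (346,324), mortar at (200,317), and the stove along the top edge. Next I'll measure both cups in this view and compare with the fixed cameras.

```bash
cat >> h.py <<'E'
def cup(P,c,zb=0.):
    """rim circle and handle angle of a cup near c, standing at height zb"""
    P=P.reshape(-1,3); P=P[np.hypot(P[:,0]-c[0],P[:,1]-c[1])<.06]; P=P[np.isfinite(P[:,2])]
    rim=P[(P[:,2]>zb+.049)&(P[:,2]<zb+.062)]; f,e=circ(rim[:,:2])
    d=P[:,:2]-f[:2]; r=np.hypot(*d.T); k=(r>.037)&(r<.055)&(P[:,2]>zb+.014)&(P[:,2]<zb+.052); m=d[k].mean(0)
    return f,e,np.percentile(rim[:,2],90),np.degrees(np.arctan2(m[1],m[0])),k.sum()
def disc(im,P,c,lo,hi,R=.06,z=(.002,.022)):
    """centre of the outline of a coloured round thing near c: mask by colour ratio, circle on hull of its points"""
    v=im.astype(float)+1; hsv=cv2.cvtColor(im,cv2.COLOR_RGB2HSV)
    m=cv2.inRange(hsv,np.array(lo),np.array(hi))>0
    m&=(np.hypot(P[...,0]-c[0],P[...,1]-c[1])<R)&(P[...,2]>z[0])&(P[...,2]<z[1])
    q=P[m][:,:2].astype(np.float32); h=cv2.convexHull(q)[:,0]; f,e=circ(h); return f,e,m.sum(),np.median(P[m][:,2])
E
python3 - <<'E'
from h import *
A={n:np.load(f"pics/{n}.npz") for n in("w1","top0","side0")}
for n,a in A.items():
    P=cloud(a["im"],a["d"],a["K"],a["T"])
    for nm,c in dict(white=(.533,.408),blue=(.606,.2645),brown=(.537,-.407)).items():
        try: r=cup(P,c); print(n,nm,r[0].round(4),"rms %.4f z %.4f h %.1f n %d"%r[1:])
        except Exception as e: print(n,nm,"-")
    if n!="w1":
        for nm,c,lo,hi in (("blue",(.615,.065),(95,80,0),(125,255,255)),("brown",(.599,-.057),(0,100,0),(18,255,255)),("trivet",(.494,.082),(50,80,0),(85,255,255))):
            f,e,k,z=disc(a["im"],P,c,lo,hi); print(n,nm,f.round(4),"rms %.4f n %d z %.4f"%(e,k,z))
        a_=P.reshape(-1,3); d=np.hypot(a_[:,0]-.479,a_[:,1]+.039); q=a_[(d<.056)&(a_[:,2]>.0125)&(a_[:,2]<.02)]; f,e=circ(q[:,:2]); print(n,"s_white rim",f.round(4),e.round(4),len(q))
E
```

```text
w1 white [0.5342 0.4111 0.0277] rms 0.0014 z 0.0558 h 90.1 n 125
w1 blue [0.6064 0.2683 0.0278] rms 0.0015 z 0.0555 h 64.0 n 169
w1 brown -
top0 white [0.5329 0.4095 0.0278] rms 0.0013 z 0.0566 h 91.2 n 15
top0 blue [0.6052 0.2664 0.0279] rms 0.0012 z 0.0564 h 63.2 n 19
top0 brown [ 0.5373 -0.4056  0.0279] rms 0.0013 z 0.0552 h 104.0 n 22
top0 blue [0.6161 0.0658 0.0524] rms 0.0010 n 1494 z 0.0095
top0 brown [ 0.5988 -0.056   0.052 ] rms 0.0010 n 1456 z 0.0093
top0 trivet [0.4952 0.0827 0.0537] rms 0.0010 n 1593 z 0.0114
top0 s_white rim [ 0.4788 -0.0379  0.0482] 0.0035 460
side0 white [0.5334 0.4062 0.0277] rms 0.0018 z 0.0553 h 89.8 n 1
side0 blue [0.606  0.2625 0.0279] rms 0.0016 z 0.0557 h 60.7 n 2
side0 brown [ 0.5376 -0.4096  0.0278] rms 0.0012 z 0.0558 h 104.4 n 27
side0 blue [0.6164 0.064  0.0505] rms 0.0024 n 850 z 0.0093
side0 brown [ 0.6004 -0.057   0.0507] rms 0.0009 n 1076 z 0.0092
side0 trivet [0.4969 0.0821 0.0536] rms 0.0032 n 877 z 0.0114
side0 s_white rim [ 0.479  -0.0411  0.0481] 0.0031 340h.py:10: RuntimeWarning: Mean of empty slice.
  f=least_squares(lambda a:np.hypot(p[:,0]-a[0],p[:,1]-a[1])-a[2],[*p.mean(0),.03],loss="soft_l1",f_scale=.002)
  ret = um.true_divide(
```

Wrist, top and side views agree to about 2 mm, with cup rims at 55.5–56.6 mm. Next I'll look at the tray from the wrist at two yaws to fix the targets and cancel the camera's offset.

```bash
cat >> h.py <<'E'
def rims(im,P):
    o={}
    for nm,c,lo,hi in (("blue",(.616,.065),(95,80,0),(125,255,255)),("brown",(.599,-.057),(0,100,0),(18,255,255)),("trivet",(.496,.082),(50,80,0),(85,255,255))):
        f,e,k,z=disc(im,P,c,lo,hi); o[nm]=(f,e,k,z)
    # white: rim points above the tray floor, outer edge via hull
    a=P.reshape(-1,3); d=np.hypot(a[:,0]-.479,a[:,1]+.039); q=a[(d<.058)&(a[:,2]>.0125)&(a[:,2]<.022)]
    h=cv2.convexHull(q[:,:2].astype(np.float32))[:,0]; f,e=circ(h); o["white"]=(f,e,len(q),np.median(a[(d<.025)][:,2])); return o
E
python3 - <<'E'
from r import *
for i,y in enumerate((90,0)):
    movep([.53,.013,.26],down(np.radians(y))); hold(.1); im,P=snap("wrist",f"t{i}")
    for k,v in rims(im,P).items(): print(y,k,v[0].round(4),"rms %.4f n %d z %.4f"%v[1:])
print(observe()["time_s"])
E
```

```text
90 blue [0.6174 0.0649 0.053 ] rms 0.0009 n 8362 z 0.0100
90 brown [ 0.6004 -0.0581  0.0537] rms 0.0015 n 6331 z 0.0099
90 trivet [0.4952 0.0818 0.0531] rms 0.0005 n 7398 z 0.0121
90 white [ 0.4797 -0.0382  0.0523] rms 0.0002 n 2355 z 0.0081
0 blue [0.6163 0.0677 0.0537] rms 0.0007 n 9104 z 0.0100
0 brown [ 0.599  -0.0559  0.053 ] rms 0.0008 n 8689 z 0.0100
0 trivet [0.4945 0.0831 0.0541] rms 0.0004 n 5994 z 0.0121
0 white [ 0.4796 -0.039   0.0523] rms 0.0002 n 2377 z 0.0081
4.9083
```

View pics/t1.png

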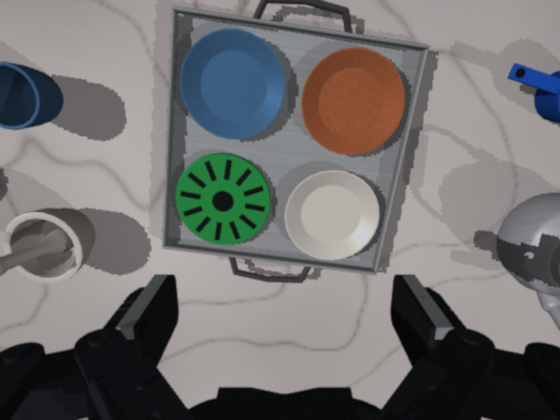

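The wrist view shows the tray clearly: blue saucer (233,83), brown (353,101), trivet (223,199), white (332,214). Centre spacing measures 122–124 mm, well height 8 mm, trivet top 12 mm, all as expected. Now I'll pick and place the white cup.

```bash
cat >> r.py <<'E'
S=dict(white=(.4795,-.0387),blue=(.6163,.0657),brown=(.5998,-.0562),trivet=(.4950,.0824))
def place_cup(c,h,tgt,hp,zg=.015,zup=.13,F=35,zs=.008):
    y=np.radians(h); yp=np.radians(hp)
    movep([*c,zup],down(y)); move_l([*c,zg],feed=.12)
    gripper_to(.04,F); o=observe(); print("grip",o["opening"],o["grasp_force"],o["eef_pos"])
    move_l([*c,zup],feed=.15); print("lifted",observe()["opening"],observe()["time_s"])
    movep([*tgt,zup],down(yp)); move_l([*tgt,zg+zs+.012],feed=.12)
    hit=move_l([*tgt,zg+zs-.003],feed=.025,max_force=5); o=observe(); print("set",hit,np.round(o["eef_pos"],4),np.round(o["ft_force"],1))
    gripper_to(.078); move_l([*tgt,.2],feed=.15); print("t",observe()["time_s"])
def check(tag):
    im,P=snap("wrist",tag); return im,P
E
python3 - <<'E'
from r import *
place_cup((.5337,.4103),90.3,S["white"],-145)
im,P=snap("wrist","p1"); 
r=cup(P,S["white"],.008); print(r[0].round(4),r[1:])
E
```

```text
grip 0.05748842844157568 37.207561986433575 [0.53423253 0.41075707 0.01621799]
lifted 0.057406015464213284 8.85
set True [ 0.4799 -0.0387  0.0242] [0.  0.8 6.6]
t 14.45
[ 0.481  -0.0379  0.0277] (np.float64(0.0014849652391490757), np.float64(0.0637585806293092), np.float64(-145.00746083813564), np.int64(148))
```

View pics/p1.png

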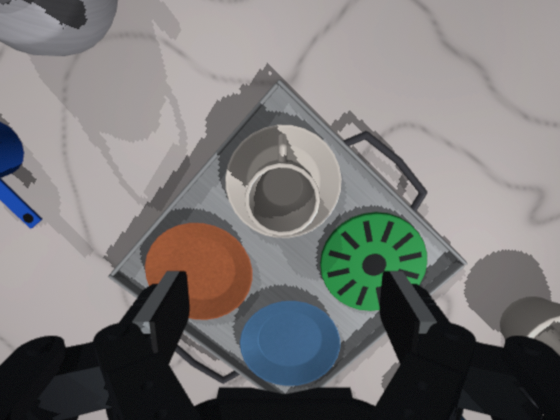

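The white cup stands in its saucer at px (284,200), rim height 63.8 mm and measured centre within about 2 mm of the saucer's. On to blue and brown, with a wrist look at brown and the kettle on the way.

Run:
```python
from r import *
place_cup((.606,.2672),63.5,S["blue"],45)
im,P=snap("wrist","p2"); r=cup(P,S["blue"],.008); print("blue",r[0].round(4),r[1:])
movep([.52,-.36,.24],down(np.radians(104))); hold(.1); im,P=snap("wrist","p3")
r=cup(P,(.537,-.407)); print("brown",r[0].round(4),r[1:])
P=P.reshape(-1,3); g=P[(np.hypot(P[:,0]-.452,P[:,1]+.283)<.08)&(P[:,2]>.121)&(P[:,2]<.16)]; print(len(g),g[:,:2].mean(0).round(4),g[:,:2].min(0),g[:,:2].max(0),np.percentile(g[:,2],[5,50,95]))
print(observe()["time_s"])
```

```text
grip 0.05755532841999217 37.910459869817714 [0.60709972 0.26756194 0.01649504]
lifted 0.05742253785275658 19.525
set True [0.6166 0.0656 0.0245] [-0.7  0.2  5.3]
t 23.4333
blue [0.6165 0.0657 0.0277] (np.float64(0.0015148798104035238), np.float64(0.063747205016986), np.float64(44.81683774064491), np.int64(151))
brown [ 0.5379 -0.4058  0.0278] (np.float64(0.0015770564100051209), np.float64(0.05573627338112789), np.float64(103.25623149665967), np.int64(109))
2512 [ 0.4541 -0.2819] [ 0.40958969 -0.28905353] [ 0.49696537 -0.27480648] [0.12836301 0.13838778 0.13994831]
25.2417
```

View pics/p3.png

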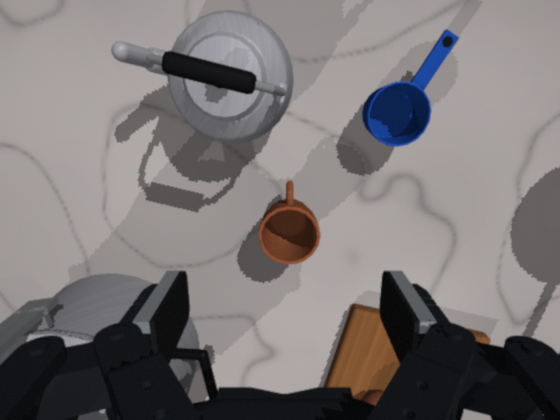

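The picture shows brown at (290,233) with its handle up, the kettle's black grip from (165,62) to (255,82), the measure at (396,113), and a pot well clear at lower left. Next is brown, then a close look at the kettle.

Run:
```python
from r import *
place_cup((.5378,-.4065),103.6,S["brown"],-30)
im,P=snap("wrist","p4"); r=cup(P,S["brown"],.008); print("brown",r[0].round(4),r[1:])
movep([.452,-.283,.26],down(0)); hold(.1); im,P=snap("wrist","p5")
P=P.reshape(-1,3); g=P[(np.hypot(P[:,0]-.452,P[:,1]+.283)<.08)&(P[:,2]>.121)&(P[:,2]<.16)]
c,(l,w),a=cv2.minAreaRect(g[:,:2].astype(np.float32)); print("rect",c,l,w,a, np.percentile(g[:,2],[50,95]))
col=im.reshape(-1,3).max(1); k=(np.hypot(P[:,0]-.452,P[:,1]+.283)<.08)&(P[:,2]>.132)&(col<45); b=P[k]; print("black",k.sum(),cv2.minAreaRect(b[:,:2].astype(np.float32)))
for z in(.03,.05,.07):  # body outline
    q=P[(np.hypot(P[:,0]-.452,P[:,1]+.283)<.063)&(abs(P[:,2]-z)<.008)]; 
    if len(q)>30: f,e=circ(q[:,:2]); print("body",z,f.round(4),e,len(q))
q=P[(np.hypot(P[:,0]-.452,P[:,1]+.283)<.1)&(np.hypot(P[:,0]-.452,P[:,1]+.283)>.064)&(P[:,2]>.03)&(P[:,2]<.11)]; d=q[:,:2].mean(0)-[.452,-.283]; print("spout",len(q),d,np.degrees(np.arctan2(d[1],d[0])))
print(observe()["time_s"])
```

```text
grip 0.05761950952564578 37.343219301474164 [ 0.53836091 -0.40724806  0.01640968]
lifted 0.05755577710664191 28.1333
set True [ 0.6002 -0.0562  0.0244] [-0.1 -0.2  4.6]
t 33.65
brown [ 0.6012 -0.0548  0.0277] (np.float64(0.0014604176521833263), np.float64(0.06376477595883508), np.float64(-30.443755232954565), np.int64(154))
rect (0.4537084698677063, -0.2824361026287079) 0.08675003051757812 0.013804817572236061 0.41890421509742737 [0.13834997 0.1399023 ]
black 38749 ((0.4531922936439514, -0.28099891543388367), (0.14221511781215668, 0.05901464447379112), 76.26261901855469)
body 0.03 [ 0.4527 -0.2827  0.0556] 0.00023808187641310665 99
body 0.05 [ 0.4533 -0.2827  0.0514] 0.0023325371273436625 1022
body 0.07 [ 0.4529 -0.2825  0.0386] 0.004564821623656379 3334
spout 395 [-7.24502682e-02 -6.38658618e-06] -179.9949493018881
34.925
```

View pics/p5.png

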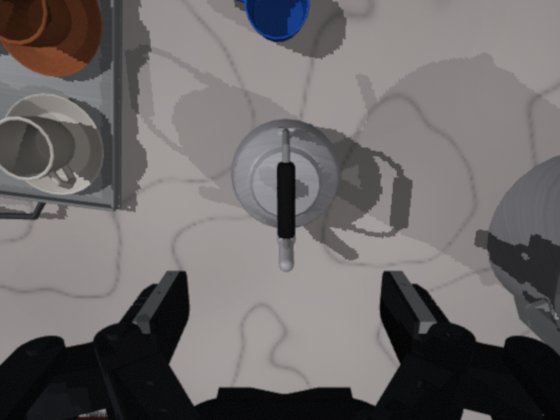

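View pics/p4.png

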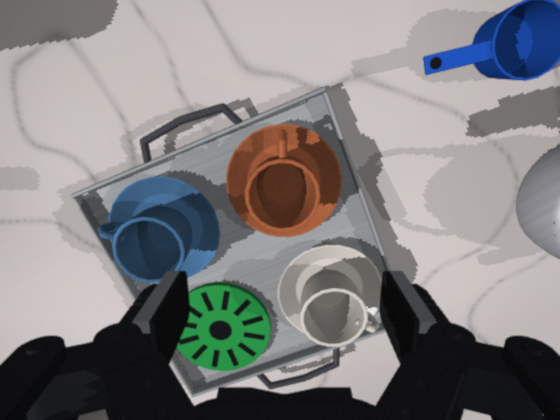

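Brown stands in its saucer at px (283,185), blue and white look centred too. The kettle's axis comes out at (0.453,−0.283) from both grip and body, and the spout points toward −x. Now the kettle.

Run:
```python
from r import *
c=(.4530,-.2826); t=S["trivet"]; y=np.radians(.4); yp=np.radians(-30); zg=.1125
movep([*c,.2],down(y)); move_l([*c,zg],feed=.1); gripper_to(.005,100); o=observe(); print("grip",o["opening"],o["grasp_force"],o["eef_pos"],o["ft_force"])
move_l([*c,.235],feed=.1); hold(.2); o=observe(); print("lift",o["opening"],np.round(o["ft_force"],1),np.round(o["torque"],2))
movep([*t,.235],down(yp)); hold(.3); snap("side","k1"); print(observe()["time_s"])
```

```text
grip 0.012107691902501402 97.98815131187439 [ 0.45320615 -0.2830535   0.11287823] [ 0.20380106 -1.28440847  1.30321117]
lift 0.01207783779205804 [-0.1  0.  -4.5] [0.02 0.02 0.02]
40.2083
```

View pics/k1.png

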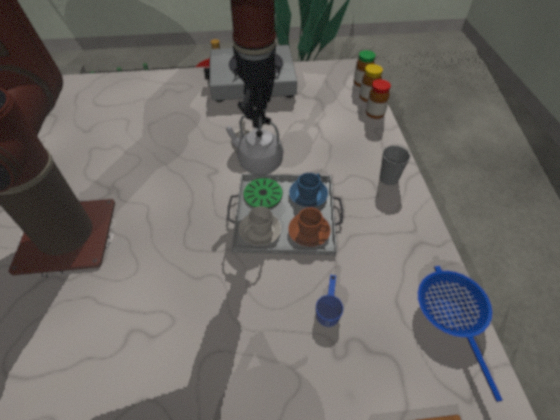

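The kettle hangs upright from the gripper at px (258,145), weighing about 460 g, and the three cups stand on their saucers. Lowering it now.

Run:
```python
from r import *
t=S["trivet"]
move_l([*t,.138],feed=.1); hit=move_l([*t,.119],feed=.02,max_force=4); o=observe(); print(hit,np.round(o["eef_pos"],4),np.round(o["ft_force"],1))
gripper_to(.05); move_l([*t,.27],feed=.12); o=observe(); print(o["time_s"],np.round(o["ft_force"],1))
movep([.50,.03,.33],down(np.radians(-30))); hold(.2); im,P=snap("wrist","f1"); Q=P.reshape(-1,3)
for n in("white","blue","brown"):
    r=cup(P,S[n],.008); print(n,r[0].round(4),"rms %.4f z %.4f h %.1f n %d"%r[1:])
g=Q[(np.hypot(Q[:,0]-t[0],Q[:,1]-t[1])<.06)&(Q[:,2]>.13)&(Q[:,2]<.17)]; print("grip",cv2.minAreaRect(g[:,:2].astype(np.float32)),np.percentile(g[:,2],[50,95]))
for n,c in S.items():
    d=np.hypot(Q[:,0]-c[0],Q[:,1]-c[1]); q=Q[(d<.058)&(d>.042)&(Q[:,2]>.0125)&(Q[:,2]<.02)] if n!="trivet" else Q[(d<.07)&(d>.03)&(abs(Q[:,2]-.05)<.012)]
    f,e=circ(q[:,:2]) if len(q)>20 else (np.zeros(3),0); print(n,"saucer/body",f.round(4),e,len(q))
print(observe()["time_s"])
```

```text
True [0.4948 0.0823 0.1248] [-0.9  0.3  4.9]
43.8167 [ 0.3 -0.4  0.2]
white [ 0.4829 -0.038   0.0277] rms 0.0015 z 0.0640 h -144.7 n 55
blue [0.6154 0.0642 0.0278] rms 0.0016 z 0.0638 h 44.2 n 65
brown [ 0.6005 -0.0541  0.0277] rms 0.0013 z 0.0639 h -29.0 n 22
grip ((0.4952857196331024, 0.08228523284196854), (0.014174639247357845, 0.08819682151079178), 60.16440963745117) [0.15024049 0.15189765]
white saucer/body [ 0.4795 -0.0391  0.0478] 0.0028119778518138636 1887
blue saucer/body [0.6167 0.0653 0.0478] 0.0028292622183595396 2177
brown saucer/body [ 0.5999 -0.0554  0.0476] 0.0027936098157541806 2257
trivet saucer/body [0.4935 0.0838 0.0549] 0.0017301954214903317 662
44.4833
```

View pics/f1.png

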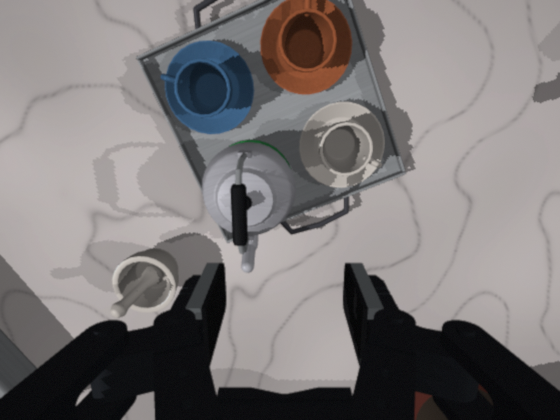

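All three cups stand upright with rims at 64 mm (px white (343,148), blue (205,87), brown (305,42)). The kettle is on the trivet with its grip centred to under 1 mm. White reads about 3 mm off in this oblique view, so I'll check it with the other cameras and from directly above.

Run:
```python
from r import *
def rep(tag,P):
    Q=P.reshape(-1,3)
    for n in("white","blue","brown"):
        c=S[n]; r=cup(P,c,.008); d=np.hypot(Q[:,0]-c[0],Q[:,1]-c[1]); f,e=circ(Q[(d<.058)&(d>.042)&(Q[:,2]>.0125)&(Q[:,2]<.02)][:,:2]); print(tag,n,"cup-saucer mm",((r[0]-f)[:2]*1e3).round(1),"saucer",f[:2].round(4))
movep([.48,-.04,.3],down(np.radians(90))); hold(.2); rep("w90",snap("wrist","f2")[1])
movep([.48,-.04,.3],down(np.radians(-60))); hold(.2); rep("w-60",snap("wrist","f3")[1])
movep([.33,.35,.35],down(np.radians(90))); hold(.2); rep("top",snap("top","f4")[1]); rep("side",snap("side","f5")[1])
print(observe()["time_s"])
```

```text
w90 white cup-saucer mm [2.9 1.5] saucer [ 0.4797 -0.0381]
w90 blue cup-saucer mm [-2.7 -0.9] saucer [0.6176 0.0664]
w90 brown cup-saucer mm [-0.9  2.3] saucer [ 0.601  -0.0552]
w-60 white cup-saucer mm [3.1 0.6] saucer [ 0.4791 -0.0392]
w-60 blue cup-saucer mm [-1.8 -2. ] saucer [0.6166 0.0657]
w-60 brown cup-saucer mm [-0.5  0.6] saucer [ 0.6003 -0.0554]
top white cup-saucer mm [2.5 1.1] saucer [ 0.4789 -0.0381]
top blue cup-saucer mm [-1.7 -0.8] saucer [0.6162 0.0663]
top brown cup-saucer mm [-0.   1.4] saucer [ 0.5997 -0.0547]
side white cup-saucer mm [ 2.7 -0.4] saucer [ 0.4793 -0.0404]
side blue cup-saucer mm [-1.1 -2.3] saucer [0.6165 0.0641]
side brown cup-saucer mm [-0.  -0.6] saucer [ 0.6002 -0.0566]
51.0
```

View pics/f2.png

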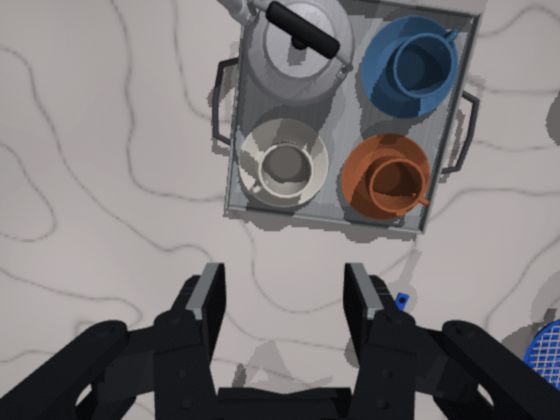

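View pics/f4.png

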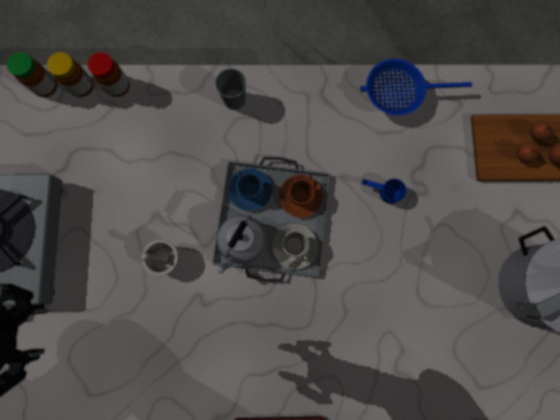

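The overhead view shows everything in its place, with the mortar (160,257) and measure (392,190) unmoved and the arm clear. All four views put the cups within about 3 mm of their saucer centres, against 13 mm of slack in the well. Handing in.

```bash
python3 -c "
from plant import *
print(job_done())"
```

```text
the job is handed in; nothing more can be done
None
```

I handed the job in at 51 s: all three cups stand upright within about 3 mm of the middle of their own saucers, the kettle is on the trivet (grip centred to under 1 mm), and the saucers, mortar and measuring cup show no movement in the final views.

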